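Fit the keyed stirrer into the coating pan

TASK

Slide the pan along the hob, without lifting it, until it stands centred on the place marked with three rings, and let go of it. Then take the stirrer out of its stand, put its nose into the hub in the middle of the pan, turn it until its key drops into the keyway and push it fully home against the spring until its collar sits on the hub. Finish while still holding the stirrer pressed down there, since the spring lifts it if you let go; leave the boxes, cheeses, jar and brush where they are.

Things in the scene. Friction and masses are not known exactly. Their poses are not given: they have to be found in the camera images.
- pan: loose round metal pan on the hob, 180 mm across, 75 mm high, about 0.9 kg; origin at the centre of its underside, z up. Its one bar handle points along its -x (at the start roughly towards the robot). In its middle stands the hub, a steel cylinder 54 mm across with its flat top 55 mm above the pan's underside.
- pan_handle (a point): point to grip on the pan's black bar handle, 148 mm from the pan's axis along its -x and 60 mm above its underside; axes are the pan's. The bar runs along x, is 18 mm wide (y; pinch it there from above) and 14 mm thick, and reaches from 90 to 214 mm from the pan's axis.
- hub_mouth (a point): point on the hub's axis at its flat top; axes are the pan's. Bore 17 mm across with one keyway 9 mm wide, open at the top, reaching 15.5 mm from the axis. The keyway's direction is not measured: it lies within 0.6 rad either side of the pan's +x (away from the handle); see it from above or feel for it by turning the stirrer. The hub turns only stiffly in the pan (0.2 N m).
- hub_seat (a point): point on the hub's axis 10 mm above the pan's underside, 45 mm below the hub's top, inside the bore: where the stirrer's nose tip is when fully home. A sprung seat meets the nose 8 mm above this point and pushes back with 6.5 N, rising to 10.5 N when home.
- stirrer: loose metal anchor stirrer, 125 mm long, about 0.26 kg, upright in its stand; origin at its nose tip, z up the shaft. Shaft 15 mm thick, nose tapered to 8 mm. One key on its +x side, 6 mm wide, out to 13.5 mm from the axis, from 14 to 45 mm above the tip, so it rests on the hub's top with the nose 14 mm in. Collar 48 mm across, underside 45 mm above the tip: sits on the hub when home.
- stirrer_grip (a point): middle of the stirrer's white grip block, 105 mm above the nose tip; axes are the stirrer's. Block 24 mm wide along y (pinch it there from above), 34 mm along x, 40 mm high. A small round nub on its top at the +x end shows the key's side. Below it two arms along +x and -x reach 58 mm from the axis and hang from 60 down to 20 mm above the nose tip.
- stand: fixed upright white tube, 58 mm across, 60 mm high, on a dark foot 120 mm across; origin at the centre of its underside. The stirrer hangs in it by its collar, 45 mm of shaft inside (hole 32 mm across), nose tip 15 mm above the table: lift it straight up at least 60 mm.
- mark_stir: place on the hob marked with three thin white concentric rings (radius 64, 82 and 100 mm), flat; origin at their centre on the hob's top surface, 20 mm above the table. It lies on the left or the right half of the hob, 220 mm from the other place.
- mark_plain: place on the hob marked with a single ring of radius 100 mm, where the pan stands at the start; origin at its centre on the hob's top surface, 20 mm above the table.
- hob: fixed slim two-place hob with a smooth flat top, 240 mm (its x) by 460 mm (its y), 20 mm high; origin at the centre of its underside.
- box_a: bystander: empty round wooden cheese box, 110 mm across, 45 mm high; origin at its underside
- box_b: bystander: empty round wooden cheese box, 110 mm across, 45 mm high; origin at its underside
- box_c: bystander: empty round wooden cheese box, 110 mm across, 45 mm high; origin at its underside
- cheese_a: bystander: small orange cheese, 94 mm across, 36 mm high; origin at its underside
- cheese_b: bystander: small orange cheese, 94 mm across, 36 mm high; origin at its underside
- jar: bystander: closed jar, 70 mm across, 100 mm high; origin at its underside
- brush: bystander: hand brush 200 mm long, lying; origin under its middle
Not all that is in view belongs to the job. Leave any yellow look-alike of the stirrer alone.

How it is judged:
By the outcome, as a careful person would: the job done as asked, in the order asked, and still so for the second after the job is handed in, while the arm keeps its last pose, push and grip.
It also fails if it takes over 61 s, if anything falls off the work surface, if the arm or the gripper's body presses on something with over 40 N, if the wrist force passes 120 N, or if a joint passes its speed limit or range.

ROBOT

A 6-joint arm with a two-finger parallel gripper is mounted at the origin on the work surface. World frame = base frame: x ahead of the robot, y to its left, z up, the work surface at z = 0. Lengths are in mm, angles in rad, forces in N, time in s.
With the tool pointing down it reaches from about 275 to 725 mm from the base axis. Payload 15.9 kg.
Tool frame: the origin (TCP) lies midway between the tips of the shut fingers; the grasp point (between the pads) lies 19 mm behind it; z points along the fingers, y is the line along which they close (so a half turn about z gives the same grasp; the last joint's range is limited). The gripper opens to 85 mm and grips with 20 to 120 N. Pads are 22 mm wide; open, the fingers measure 114 mm over their backs; the gripper's body (76 mm by 85 mm) begins 54 mm behind the grasp point. The pads swing forward as they close: fully open they stand 13 mm farther back than shut.
Start: joints at [-1.164, 0.213, -0.034, 1.323, 0, 1.571], TCP at [197.829, -459.183, 231.306] pointing down, gripper open.
Joint ranges: [-2.98, 2.98], [-0.74, 1.72], [-1.14, 1.35], [-2.1, 2.04], [-1.57, 1.44], [-3.14, 3.14]. Speed limits (rad/s): [1.89, 1.89, 2.39, 2.57, 3.14, 3.14].

INTERFACE

Orientations are given as a rotation vector (axis times angle).
In Python, from station import * gives the robot as it stands. The module is installed in compiled form; this text tells all that it offers.
- The arm moves only by the tool play_rows, never from a script. Its argument "steps" is a list of rows, each an object of numbers: "dx", "dy", "dz": the shift along the tool's x, y, z in units of 120 mm (1.0 is 120 mm); "turn": the turn about the tool's z in units of 0.15 rad (1.0 is 0.15 rad). In form: [{"dx": .., "dy": .., "dz": .., "turn": ..}, ...]. A call has 1 to 12 rows; each row shifts and turns the commanded pose from where the row before left it, along the tool's axes as they then stand; what a row does not reach is not made up. A row lasts 1/8 s, in which the tool goes at most 62.5 mm and 10.7 degrees, less where a joint would pass 70% of its speed; a pose out of reach is approached as far as the arm can. A call with a number of a shift or a turn outside -1 to 1 is refused whole. A call with a gripper value outside its range is refused whole. "gripper" is the opening, from -1 (shut) to 1 (fully open), set as the call begins (left out, the last holds). The fingers move at their own pace and stop on an object; the grip force is fixed at half the most. Time passes only in rows, so rows that do not move let the fingers close. It gives the time, the measured TCP pose, the force, the opening and the grip force at its end, in the units of the state.
- read_state(): the state, without advancing time (a new reading comes with each control period).
- camera(name): name is "side" or "top" or "wrist"; returns a dict with "color" (384x512x3 uint8, red, green, blue), "range_z" (384x512 float32, mm along the optical axis (not along the pixel's ray), 0 where there is no reading), "intrinsics" (3x3 intrinsics, pixels), "extrinsics" (4x4, takes a point from camera to world coordinates). Camera axes: x right, y up, looking along -z (the intrinsics and any distortion apply to the point x, -y, -z); pixel columns grow to the right and rows downward; lengths in mm; the calibration is good to about 2 mm. A picture is of the moment at which its call begins.
- job_done(): hands the job in; it is judged then, once.
The state is a dict: "time_s": time; "qpos": joint angles; "qd": joint speeds; "joint_torque": joint torques, N m; "position": TCP position; "orientation": TCP orientation; "force": force on the tool from outside, world axes, zero at the start; "wrist_torque": the same for the moment, N m; "opening": opening from 0.0 (shut) to 1.0 (fully open); "finger_force": force on a finger pad.
Only numpy, scipy, OpenCV 4.12 (cv2) and the standard library are available. Lean on these libraries where they do the work, as an engineer would, in place of code of your own. Each camera call takes 0.05 s, during which the arm holds its last target. There are 200 camera calls.

## Working session

There is one attempt and no reset: what is moved stays moved. The work goes in short steps, Python scripts to look and compute and a tool call to move; the robot and the scene stay as the last step left them, time stands still between calls to the robot, and variables do not carry over. Pictures are saved under pics/ and viewed, at most 13 in all, crops included, and the job is handed in when it is done.

Besides the shell and the picture viewer there is one more tool, called after "Emit:" as a command line: name --argument value ..., lists and objects as JSON in quotes. play_rows: Moves the arm, as the interface text tells. Shifts and turns lie within -1 to 1; 1 stands for 120 mm of shift or 0.15 rad of turn. Its arguments: {"type":"object","properties":{"steps":{"type":"array"},"gripper":{"type":"number"}},"required":["steps"]}

```bash
mkdir -p pics; cat > h.py <<'E'
from station import *
import numpy as np, cv2
from scipy.spatial.transform import Rotation as R
def pts(c):
    K=np.array(c['intrinsics']);z=c['range_z'];v,u=np.mgrid[0:z.shape[0],0:z.shape[1]]
    P=np.stack([(u-K[0,2])/K[0,0]*z,-(v-K[1,2])/K[1,1]*z,-z],-1)
    E=np.array(c['extrinsics']);W=P@E[:3,:3].T+E[:3,3];W[z<=0]=np.nan;return W
def ray(c,u,v,h):
    K=np.array(c['intrinsics']);E=np.array(c['extrinsics'])
    d=E[:3,:3]@np.array([(u-K[0,2])/K[0,0],-(v-K[1,2])/K[1,1],-1]);o=E[:3,3]
    return o+d*(h-o[2])/d[2]
def proj(c,p):
    K=np.array(c['intrinsics']);E=np.array(c['extrinsics']);q=E[:3,:3].T@(np.array(p)-E[:3,3])
    return K[0,0]*q[0]/-q[2]+K[0,2],K[1,1]*-q[1]/-q[2]+K[1,2]
def save(c,n): cv2.imwrite('pics/'+n,c['color'][...,::-1])
E
python3 - <<'E'
from h import *
import pickle
s=read_state();print(s)
for n in('top','side'):
    c=camera(n);save(c,n+'1.png');pickle.dump(c,open(n+'1.pkl','wb'));print(n,c['intrinsics'],c['extrinsics'])
E
```

```text
{'time_s': 0.0, 'qpos': array([-1.16400103e+00,  2.13328933e-01, -3.50695490e-02,  1.32351520e+00,
       -2.15423534e-05,  1.57080993e+00]), 'qd': array([-0.00037034, -0.00030159, -0.00227983,  0.00140099,  0.0001124 ,
       -0.00144798]), 'joint_torque': array([ 6.94749883e-05, -6.86163282e+01,  4.87116873e+01,  1.78669678e-02,
        7.73926809e-05,  5.13797363e-05]), 'position': array([ 197.68809642, -458.8750782 ,  230.82562671]), 'orientation': array([-3.07576838e+00, -6.34354668e-01,  3.87553691e-04]), 'force': array([-0.16399243,  0.24129096, -0.40257777]), 'wrist_torque': array([-0.04791173,  0.05009087, -0.057912  ]), 'finger_force': 0.0, 'opening': 1.0021912913292221}
top [[407.71148528   0.         252.04406223]
 [  0.         407.71148528 191.48236885]
 [  0.           0.           1.        ]] [[-8.01797646e-03  9.91612831e-01 -1.28994982e-01  3.55331978e+02]
 [-9.99967201e-01 -7.80335295e-03  2.16914303e-03  7.70404955e-01]
 [ 1.14435669e-03  1.29008143e-01  9.91642874e-01  1.32420454e+03]
 [ 0.00000000e+00  0.00000000e+00  0.00000000e+00  1.00000000e+00]]
side [[376.95260571   0.         258.88192589]
 [  0.         376.95260571 194.41793278]
 [  0.           0.           1.        ]] [[-7.46594294e-01  5.27391853e-01 -4.05530263e-01 -1.69119936e+01]
 [-6.65117655e-01 -5.78259510e-01  4.72476925e-01  6.18637517e+02]
 [ 1.46787497e-02  6.22473914e-01  7.82502883e-01  1.08316385e+03]
 [ 0.00000000e+00  0.00000000e+00  0.00000000e+00  1.00000000e+00]]
```

View pics/top1.png

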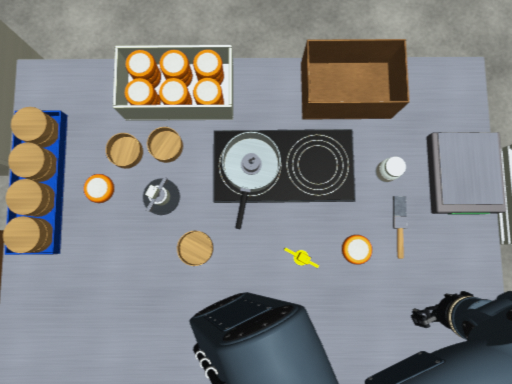

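View pics/side1.png

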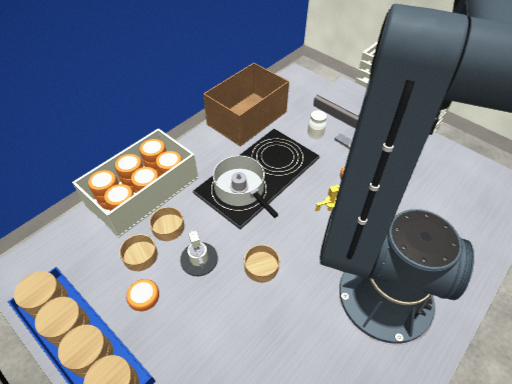

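The top view shows the pan at about (252,163) with its handle running to (239,226). The three-ring mark is at (318,165), on the right half of the hob (-y). The stirrer is in its stand at (160,196), and the yellow look-alike is at (302,258).

```bash
cat > m.py <<'E'
from h import *
import pickle
for n in('top','side'):
    c=pickle.load(open(n+'1.pkl','rb'));W=pts(c);col=c['color'].astype(int)
    # hob: dark, z 10..30
    g=col.max(-1)
    near=(W[...,0]>300)&(W[...,0]<720)&(abs(W[...,1])<330)
    hob=near&(g<70)&(abs(W[...,2]-20)<8)
    rect=cv2.minAreaRect(W[hob][:,:2].astype(np.float32));print(n,'hob',rect, np.median(W[hob][:,2]))
    # handle
    hd=near&(g<90)&(W[...,2]>60)&(W[...,2]<100);P=W[hd]
    print(' handle',len(P),P.mean(0), np.median(P[:,2]),'line',cv2.fitLine(P[:,:2].astype(np.float32),cv2.DIST_HUBER,0,.1,.1).ravel(),P[:,0].min(),P[:,0].max())
    # rim
    rim=near&(W[...,2]>88)&(W[...,2]<102)&(g>90)
    q=W[rim][:,:2].astype(np.float32);print(' rim',len(q),cv2.minEnclosingCircle(q))
    hub=near&(W[...,2]>68)&(W[...,2]<82)&(g>60)&(np.hypot(W[...,0]-cv2.minEnclosingCircle(q)[0][0],W[...,1]-cv2.minEnclosingCircle(q)[0][1])<45)
    q=W[hub][:,:2].astype(np.float32);print(' hub',len(q),cv2.minEnclosingCircle(q),np.median(W[hub][:,2]))
    # rings
    u0,v0=proj(c,[480,-160,20])
    m=near&(g>100)&(abs(W[...,2]-20)<10)&(W[...,1]<-60)&(W[...,1]>-300)
    # ray-cast ring pixels onto z=20
    vv,uu=np.nonzero(m&(W[...,0]>340)&(W[...,0]<620));Q=np.array([ray(c,a,b,20)[:2] for a,b in zip(uu,vv)])
    from scipy.optimize import least_squares
    ctr=np.median(Q,0)
    def f(p):
        r=np.hypot(*(Q-p).T);return np.min(np.abs(r[:,None]-[64,82,100]),1)
    s=least_squares(f,ctr,loss='soft_l1',f_scale=2,diff_step=1e-3);print(' mark',len(Q),ctr,s.x,np.median(f(s.x)))
    # stirrer: points high near stand
    st=(abs(W[...,1]-300)<110)&(abs(W[...,0]-340)<110)
    top=st&(W[...,2]>125)&(W[...,2]<150);print(' grip top',top.sum(),W[top].mean(0) if top.any() else 0,cv2.minAreaRect(W[top][:,:2].astype(np.float32)) if top.any() else 0,[W[st][:,2].max()])
    arm=st&(W[...,2]>62)&(W[...,2]<85);P=W[arm];print(' arms',len(P),cv2.fitLine(P[:,:2].astype(np.float32),cv2.DIST_HUBER,0,.1,.1).ravel(),cv2.minAreaRect(P[:,:2].astype(np.float32)))
    foot=st&(g<70)&(W[...,2]<25);q=W[foot][:,:2].astype(np.float32);print(' foot',cv2.minEnclosingCircle(q))
    u,v=map(int,proj(c,[340,300,80]));cr=c['color'][v-50:v+50,u-60:u+60]
    a=cv2.resize(cr,None,fx=4,fy=4,interpolation=cv2.INTER_CUBIC)
    pickle.dump(a,open(n+'c.pkl','wb'));print(u,v)
a=[pickle.load(open(n+'c.pkl','rb')) for n in('top','side')]
cv2.imwrite('pics/crop1.png',cv2.resize(np.hstack(a),(800,333))[...,::-1])
E
python3 m.py
```

```text
top hob ((601.6829833984375, -5.187103271484375), (249.20245361328125, 659.3945922851562), 3.1694693565368652) 21.19462035818765
 handle 328 [528.21917975  25.5997434   81.80497037] 86.42857537185967 line [ 9.8148274e-01 -1.9155052e-01  4.8502957e+02  2.6315468e+01] 404.9936645398916 701.0260053888603
 rim 267 ((502.14422607421875, -45.485477447509766), 210.3771209716797)
 hub 9 ((532.579345703125, -29.74148941040039), 23.072195053100586) 74.66417189993672
 mark 360 [ 571.66794093 -156.37885639] [ 596.34243339 -177.2667477 ] 7.789029258929787
 grip top 0 0 0 [np.float64(52.105562127302164)]Traceback (most recent call last):
  File "m.py", line 31, in <module>
    arm=st&(W[...,2]>62)&(W[...,2]<85);P=W[arm];print(' arms',len(P),cv2.fitLine(P[:,:2].astype(np.float32),cv2.DIST_HUBER,0,.1,.1).ravel(),cv2.minAreaRect(P[:,:2].astype(np.float32)))
                                                                     ~~~~~~~~~~~^^^^^^^^^^^^^^^^^^^^^^^^^^^^^^^^^^^^^^^^^^^^^^^^^^^
cv2.error: OpenCV(4.12.0) /io/opencv/modules/imgproc/src/linefit.cpp:50: error: (-215:Assertion failed) count > 0 in function 'fitLine2D_wods'
```

```bash
cat > m.py <<'E'
from h import *
import pickle
from scipy.optimize import least_squares
C=pickle.load(open('top1.pkl','rb'))
hob0=ray(C,284,166,20);pan0=ray(C,252,163,75);mk0=ray(C,318,165,20);st0=ray(C,160,196,60)
print('guess',hob0,pan0,mk0,st0)
for n in('top','side'):
    c=pickle.load(open(n+'1.pkl','rb'));W=pts(c);col=c['color'].astype(int);g=col.max(-1);X,Y,Z=W[...,0],W[...,1],W[...,2]
    d=lambda p:np.hypot(X-p[0],Y-p[1])
    hob=(abs(X-hob0[0])<150)&(abs(Y-hob0[1])<260)&(g<70)&(abs(Z-20)<8)
    print(n,'hob',cv2.minAreaRect(W[hob][:,:2].astype(np.float32)),np.median(Z[hob]))
    hd=(d(pan0)>100)&(d(pan0)<235)&(g<90)&(Z>60)&(Z<100)&(X<pan0[0]);P=W[hd]
    print(' handle',len(P),P.mean(0),'line',cv2.fitLine(P[:,:2].astype(np.float32),cv2.DIST_HUBER,0,.1,.1).ravel(),cv2.minAreaRect(P[:,:2].astype(np.float32)))
    q=W[(d(pan0)<110)&(Z>88)&(Z<102)][:,:2].astype(np.float32);print(' rim',len(q),cv2.minEnclosingCircle(q))
    hm=(d(pan0)<45)&(Z>68)&(Z<84);q=W[hm][:,:2].astype(np.float32);print(' hub',len(q),cv2.minEnclosingCircle(q),q.mean(0),np.median(Z[hm]))
    m=(d(mk0)<108)&(abs(Z-20)<10)&(g>60)&(np.hypot(X-pan0[0],Y-pan0[1])>110)
    vv,uu=np.nonzero(m);Q=np.array([ray(c,a,b,20)[:2] for a,b in zip(uu,vv)])
    f=lambda p:np.min(np.abs(np.hypot(*(Q-p).T)[:,None]-[64,82,100]),1)
    best=min((np.array([a,b]) for a in np.arange(-12,13,2)+mk0[0] for b in np.arange(-12,13,2)+mk0[1]),key=lambda p:f(p).mean())
    s=least_squares(f,best,loss='soft_l1',f_scale=2,diff_step=1e-3);print(' mark',len(Q),best,s.x,np.median(f(s.x)))
    st=d(st0)<75
    for lo,hi in((115,150),(66,85)):
        t=st&(Z>lo)&(Z<hi);q=W[t][:,:2].astype(np.float32);print(' stir',lo,len(q))
        if len(q)>4: print(q.mean(0),cv2.minAreaRect(q),cv2.fitLine(q,cv2.DIST_HUBER,0,.1,.1).ravel())
    q=W[st&(g<70)&(Z<25)][:,:2].astype(np.float32);print(' foot',cv2.minEnclosingCircle(q))
    u,v=map(int,proj(c,[st0[0],st0[1],80]));pickle.dump(cv2.resize(c['color'][v-40:v+40,u-50:u+50],(400,320),interpolation=cv2.INTER_CUBIC),open(n+'c.pkl','wb'))
a=[pickle.load(open(n+'c.pkl','rb')) for n in('top','side')]
cv2.imwrite('pics/crop1.png',np.hstack(a)[...,::-1])
E
python3 m.py
```

```text
guess [ 607.7459424  -106.68744504   20.        ] [607.38865535  -2.54283325  75.        ] [ 610.19125077 -217.38695264   20.        ] [507.82290977 285.43067965  60.        ]
top hob ((611.0084228515625, -104.36398315429688), (238.30203247070312, 452.421630859375), 0.10065130889415741) 21.213324557743704
 handle 194 [458.70035115  31.48802487  88.25219653] line [ 9.7775578e-01 -2.0974648e-01  4.5748633e+02  3.1954739e+01] ((457.3996887207031, 31.125141143798828), (17.46776580810547, 108.39876556396484), 78.51896667480469)
 rim 276 ((600.2611694335938, 0.4745516777038574), 102.38452911376953)
 hub 212 ((613.4177856445312, -0.7383438348770142), 27.30904769897461) [ 6.126649e+02 -1.722995e-01] 76.68550707579584
 mark 1104 [ 612.19125077 -215.38695264] [ 612.75652261 -215.19692868] 1.9566848260724186
 stir 115 119
[511.75244 290.33878] ((512.8334350585938, 292.1611633300781), (24.494993209838867, 32.99247360229492), 64.51698303222656) [  0.6838411  -0.729631  511.81018   288.98505  ]
 stir 66 159
[510.4602 289.1234] ((508.20391845703125, 284.7438049316406), (36.7715950012207, 115.004165
[... 548 characters left out ...]
461738586426), 102.01321411132812)
 hub 143 ((613.1817016601562, 2.104504108428955), 29.131227493286133) [610.09174    3.357625] 74.71119626295376
 mark 490 [ 610.19125077 -217.38695264] [ 610.14169654 -216.65734474] 1.8123715025731002
 stir 115 115
[506.62418 297.428  ] ((511.2214660644531, 295.0536193847656), (23.480690002441406, 36.45136260986328), 63.199378967285156) [ 8.6825204e-01 -4.9612334e-01  5.0676538e+02  2.9769885e+02]
 stir 66 98
[492.30075 305.33902] ((495.4305725097656, 309.06878662109375), (42.78462219238281, 71.34364318847656), 47.86238479614258) [ 9.0582883e-01 -4.2364389e-01  4.8621249e+02  3.0888202e+02]
 foot ((468.7386169433594, 308.91705322265625), 38.582942962646484)
```

View pics/crop1.png

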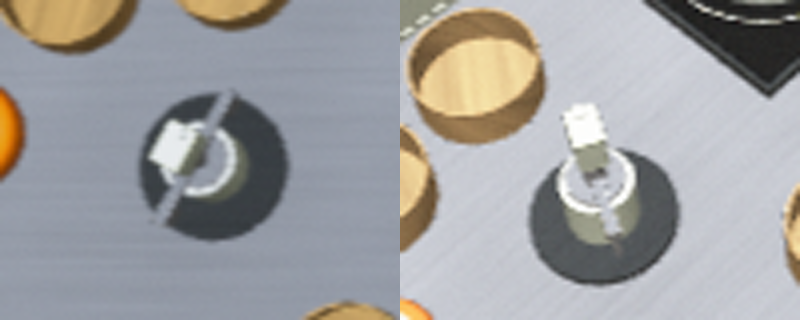

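The crop shows the stirrer's arms running from upper right (234,92) to lower left (160,222), so its x axis lies at about -0.47 rad or that plus π. The nub can't be made out yet. I'll move above the handle first.

```bash
cat >> h.py <<'E'
def go(x,y,z,yaw=None):
    """remaining shift in tool axes, units of 120 mm, and turn in units of .15 rad; yaw = world angle of tool y"""
    s=read_state();M=R.from_rotvec(s['orientation']).as_matrix()
    d=M.T@(np.array([x,y,z])-s['position'])/120
    a=np.arctan2(M[1,1],M[0,1]);t=None
    if yaw is not None: t=-((yaw-a+np.pi)%(2*np.pi)-np.pi)/.15
    print('t',round(s['time_s'],2),'pos',s['position'].round(1),'yaw',round(a,3),'q',s['qpos'].round(2),'F',s['force'].round(1),'Tz',s['wrist_torque'].round(2),'open',round(s['opening'],3),'ff',round(s['finger_force'],1))
    print('tilt',M[:,2].round(4),'rows: d',d.round(3),'turn',t)
E
python3 -c "
from h import *
go(467,31,231,1.365)"
```

```text
t 0.1 pos [ 197.7 -458.9  230.9] yaw -1.164 q [-1.16  0.21 -0.03  1.32  0.    1.57] F [-0.8 -0.6  0. ] Tz [0.04 0.03 0.04] open 1.0 ff 0.0
tilt [-4.e-04  9.e-04 -1.e+00] rows: d [ 3.676e+00 -2.862e+00  2.000e-03] turn -16.86033536222033
```

Emit:
play_rows --steps '[{"dx": 0.31, "dy": -0.24}, {"dx": 0.31, "dy": -0.24}, {"dx": 0.31, "dy": -0.24}, {"dx": 0.31, "dy": -0.24}, {"dx": 0.31, "dy": -0.24}, {"dx": 0.31, "dy": -0.24}, {"dx": 0.31, "dy": -0.24}, {"dx": 0.31, "dy": -0.24}, {"dx": 0.31, "dy": -0.24}, {"dx": 0.31, "dy": -0.24}, {"dx": 0.31, "dy": -0.24}, {"dx": 0.27, "dy": -0.22}]' --gripper 1

```text
$.steps[0]: bad value
```

Emit:
play_rows --steps '[{"turn": -1}, {"turn": -1}, {"turn": -1}, {"turn": -1}, {"turn": -1}, {"turn": -1}, {"turn": -1}, {"turn": -1}]'

```text
$.steps[0]: bad value
```

```bash
python3 -c "
from h import *
go(467,31,231,1.365)"
```

```text
t 0.1 pos [ 197.7 -458.9  230.9] yaw -1.164 q [-1.16  0.21 -0.03  1.32  0.    1.57] F [-0.8 -0.6  0. ] Tz [0.04 0.03 0.04] open 1.0 ff 0.0
tilt [-4.e-04  9.e-04 -1.e+00] rows: d [ 3.676e+00 -2.862e+00  2.000e-03] turn -16.86033536222033
```

Rows apparently need all four numbers.

Emit:
play_rows --steps '[{"dx": 0.31, "dy": -0.24, "dz": 0, "turn": 0}, {"dx": 0.31, "dy": -0.24, "dz": 0, "turn": 0}, {"dx": 0.31, "dy": -0.24, "dz": 0, "turn": 0}, {"dx": 0.31, "dy": -0.24, "dz": 0, "turn": 0}, {"dx": 0.31, "dy": -0.24, "dz": 0, "turn": 0}, {"dx": 0.31, "dy": -0.24, "dz": 0, "turn": 0}, {"dx": 0.31, "dy": -0.24, "dz": 0, "turn": 0}, {"dx": 0.31, "dy": -0.24, "dz": 0, "turn": 0}, {"dx": 0.31, "dy": -0.24, "dz": 0, "turn": 0}, {"dx": 0.31, "dy": -0.24, "dz": 0, "turn": 0}, {"dx": 0.31, "dy": -0.24, "dz": 0, "turn": 0}, {"dx": 0.27, "dy": -0.22, "dz": 0, "turn": 0}]' --gripper 1

```text
time_s: 1.6
position: [468.0, 32.4, 231.0]
orientation: [-3.077, -0.635, 0.001]
force: [0.6, 0.4, 0.2]
opening: 0.998
finger_force: 0.0
```

Emit:
play_rows --steps '[{"dx": 0, "dy": 0, "dz": 0, "turn": -1}, {"dx": 0, "dy": 0, "dz": 0, "turn": -1}, {"dx": 0, "dy": 0, "dz": 0, "turn": -1}, {"dx": 0, "dy": 0, "dz": 0, "turn": -1}, {"dx": 0, "dy": 0, "dz": 0, "turn": -1}, {"dx": 0, "dy": 0, "dz": 0, "turn": -1}, {"dx": 0, "dy": 0, "dz": 0, "turn": -1}, {"dx": 0, "dy": 0, "dz": 0, "turn": -1}]'

```text
time_s: 2.6
position: [467.4, 30.7, 231.0]
orientation: [-2.175, -2.266, 0.001]
force: [0.1, 0.1, -0.1]
opening: 1.001
finger_force: 0.0
```

```bash
python3 -c "
from h import *
go(467,31,231,1.365)"
```

```text
t 2.6 pos [467.4  30.7 231. ] yaw 0.041 q [ 0.07  0.15 -0.11  1.31 -0.    1.6 ] F [ 0.1  0.1 -0.1] Tz [-0.04  0.01 -0.  ] open 1.001 ff 0.0
tilt [-6.e-04 -1.e-04 -1.e+00] rows: d [ 0.003 -0.003  0.   ] turn -8.827143378026825
```

Emit:
play_rows --steps '[{"dx": 0, "dy": 0, "dz": 0, "turn": -1}, {"dx": 0, "dy": 0, "dz": 0, "turn": -1}, {"dx": 0, "dy": 0, "dz": 0, "turn": -1}, {"dx": 0, "dy": 0, "dz": 0, "turn": -1}, {"dx": 0, "dy": 0, "dz": 0, "turn": -1}, {"dx": 0, "dy": 0, "dz": 0, "turn": -1}, {"dx": 0, "dy": 0, "dz": 0, "turn": -1}, {"dx": 0, "dy": 0, "dz": 0, "turn": -1}, {"dx": 0, "dy": 0, "dz": 0, "turn": -0.83}]'

```text
time_s: 3.72
position: [467.4, 30.7, 231.0]
orientation: [-0.323, -3.124, 0.0]
force: [0.0, 0.4, -0.2]
opening: 0.999
finger_force: 0.0
```

```bash
python3 -c "
from h import *
import pickle
c=camera('wrist');pickle.dump(c,open('w1.pkl','wb'));save(c,'w1.png');print(c['extrinsics'],c['intrinsics'])
go(467,31,231,1.365)"
```

```text
[[ 2.04867018e-01 -9.40182399e-01 -2.72188466e-01  3.97227652e+02]
 [ 9.78789495e-01  1.97011499e-01  5.61924681e-02  4.49274226e+01]
 [ 7.93088054e-04 -2.77927194e-01  9.60601814e-01  3.73946545e+02]
 [ 0.00000000e+00  0.00000000e+00  0.00000000e+00  1.00000000e+00]] [[341.69508106   0.         257.93759154]
 [  0.         341.69508106 193.65145916]
 [  0.           0.           1.        ]]
t 3.77 pos [467.4  30.7 231. ] yaw 1.371 q [ 0.07  0.15 -0.11  1.31 -0.    0.27] F [ 0.5 -0.2  0.6] Tz [-0.01  0.01  0.01] open 0.999 ff 0.0
tilt [-6.e-04 -1.e-04 -1.e+00] rows: d [0.004 0.002 0.   ] turn 0.039449773096119266
```

View pics/w1.png

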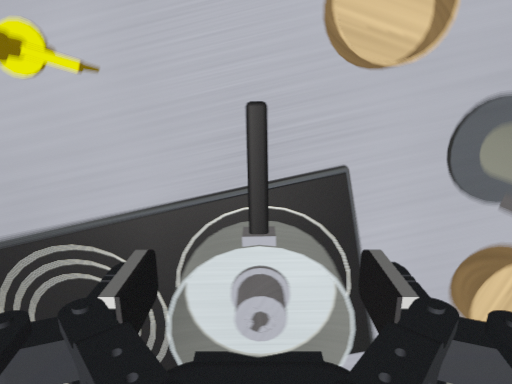

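The wrist view shows the handle between the fingers, from (257,103) to (259,235). The hub is at about (261,310), with a dark bore and keyway at about (260,320).

```bash
python3 -c "
from h import *
import pickle
c=pickle.load(open('w1.pkl','rb'));W=pts(c);g=c['color'].max(-1)
m=(g<80)&(W[...,2]>70)&(W[...,2]<100);m[240:]=0;m[:90]=0
m[:,:230]=0;m[:,290:]=0
P=W[m];print(len(P),np.median(P[:,2]),cv2.minAreaRect(P[:,:2].astype(np.float32)),cv2.fitLine(P[:,:2].astype(np.float32),2,0,.1,.1).ravel())
vx=cv2.fitLine(P[:,:2].astype(np.float32),2,0,.1,.1).ravel();print('yaw',np.arctan2(vx[1],vx[0]),'y at x=467',vx[3]+(467-vx[2])*vx[1]/vx[0])
b=cv2.resize(c['color'][260:350,215:305],(540,540),interpolation=cv2.INTER_CUBIC);cv2.imwrite('pics/w1c.png',b[...,::-1])
"
```

```text
2607 87.00116027424991 ((459.0496520996094, 31.039051055908203), (18.36132049560547, 115.66346740722656), 79.71807098388672) [ 9.8168355e-01 -1.9051875e-01  4.5687643e+02  3.1955816e+01]
yaw -0.19169055 y at x=467 29.9911
```

View pics/w1c.png

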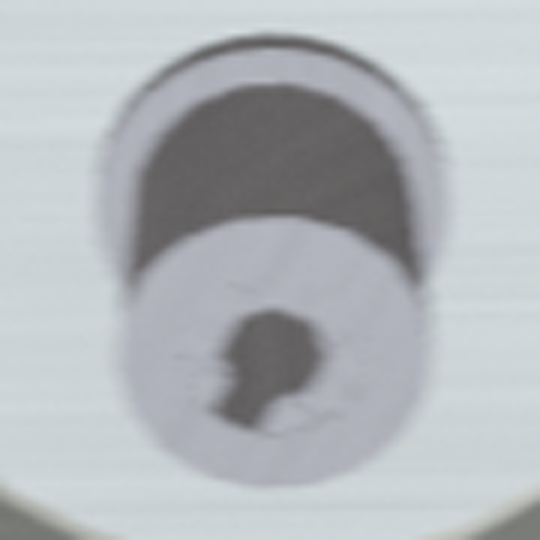

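Emit:
play_rows --steps '[{"dx": 0, "dy": 0, "dz": 0.35, "turn": 0}, {"dx": 0, "dy": 0, "dz": 0.35, "turn": 0}, {"dx": 0, "dy": 0, "dz": 0.25, "turn": 0}]' --gripper 0.2

```text
time_s: 4.15
position: [466.8, 30.7, 115.5]
orientation: [-0.333, -3.122, 0.0]
force: [0.7, 0.7, -0.4]
opening: 0.603
finger_force: 0.0
```

The crop shows the bore centred at about (273,355) and the keyway pointing down-left to about (240,425). I'll descend and grip.

Emit:
play_rows --steps '[{"dx": 0, "dy": 0, "dz": 0.25, "turn": 0}, {"dx": 0, "dy": 0, "dz": 0.2, "turn": 0}]'

```text
time_s: 4.4
position: [467.0, 30.7, 62.0]
orientation: [-0.333, -3.123, 0.0]
force: [0.4, -0.6, -0.2]
opening: 0.6
finger_force: 0.0
```

Emit:
play_rows --steps '[{"dx": 0, "dy": 0, "dz": 0, "turn": 0}, {"dx": 0, "dy": 0, "dz": 0, "turn": 0}, {"dx": 0, "dy": 0, "dz": 0, "turn": 0}, {"dx": 0, "dy": 0, "dz": 0, "turn": 0}, {"dx": 0, "dy": 0, "dz": 0, "turn": 0}]' --gripper -1

```text
time_s: 5.03
position: [467.9, 30.9, 64.1]
orientation: [0.33, 3.123, 0.001]
force: [-3.9, 1.6, 8.8]
opening: 0.199
finger_force: 59.8
```

```bash
python3 -c "
from h import *
import pickle
c=pickle.load(open('w1.pkl','rb'))
a=ray(c,260.5,319.2,75);b=ray(c,255,330.8,75);print(a,b,np.arctan2(b[1]-a[1],b[0]-a[0]))
c=camera('top');pickle.dump(c,open('top2.pkl','wb'));W=pts(c)
m=(np.hypot(W[...,0]-612,W[...,1])<45)&(W[...,2]>68)&(W[...,2]<84);q=W[m][:,:2].astype(np.float32);print(' hub',len(q),cv2.minEnclosingCircle(q),q.mean(0))
go(467,-185.5,61,1.37)"
```

```text
[612.84208176   2.70814119  75.        ] [625.31181367  -5.66243058  75.        ] -0.5911835791094117
 hub 34 ((632.1031494140625, 6.60069465637207), 16.849552154541016) [632.6485      6.0700035]
t 5.08 pos [468.   30.9  64.2] yaw 1.36 q [ 0.07  0.25 -0.43  0.89  0.    0.28] F [-4.   1.3  7.3] Tz [0.21 0.83 0.18] open 0.198 ff 59.8
tilt [ 1.1e-03  3.0e-04 -1.0e+00] rows: d [-0.369 -1.765  0.026] turn -0.06388966410935856
```

Emit:
play_rows --steps '[{"dx": 0, "dy": 0, "dz": -0.01, "turn": 0}, {"dx": -0.015, "dy": -0.07, "dz": 0, "turn": 0}, {"dx": -0.03, "dy": -0.14, "dz": 0, "turn": 0}, {"dx": -0.04, "dy": -0.19, "dz": 0, "turn": 0}, {"dx": -0.04, "dy": -0.19, "dz": 0, "turn": 0}, {"dx": -0.04, "dy": -0.19, "dz": 0, "turn": 0}, {"dx": -0.04, "dy": -0.19, "dz": 0, "turn": 0}, {"dx": -0.04, "dy": -0.19, "dz": 0, "turn": 0}, {"dx": -0.04, "dy": -0.19, "dz": 0, "turn": 0}, {"dx": -0.04, "dy": -0.19, "dz": 0, "turn": 0}, {"dx": -0.03, "dy": -0.13, "dz": 0, "turn": 0}, {"dx": -0.015, "dy": -0.07, "dz": 0, "turn": 0}]'

```text
time_s: 6.58
position: [467.1, -183.6, 64.4]
orientation: [-0.331, -3.124, -0.0]
force: [0.6, 4.0, -3.3]
opening: 0.197
finger_force: 59.4
```

```bash
python3 -c "
from h import *
import pickle
for n in ('top','side','wrist'):
    c=camera(n);pickle.dump(c,open(n+'3.pkl','wb'));save(c,n+'3.png')
a=[cv2.imread('pics/%s3.png'%n) for n in('top','side','wrist')]
c=pickle.load(open('top3.pkl','rb'));u,v=map(int,proj(c,[600,-215,50]));A=cv2.resize(a[0][v-48:v+48,u-48:u+48],(384,384),interpolation=2)
c=pickle.load(open('side3.pkl','rb'));u,v=map(int,proj(c,[600,-215,50]));B=cv2.resize(a[1][max(0,v-55):v+55,u-55:u+55],(384,384),interpolation=2)
cv2.imwrite('pics/c3.png',np.hstack([A,B]))
go(467,-183.5,64,1.37)"
```

```text
t 6.72 pos [ 467.5 -183.    64.5] yaw 1.36 q [-0.37  0.31 -0.34  0.92 -0.   -0.16] F [ 0.9  0.1 -3.8] Tz [ 0.04 -0.22  0.12] open 0.195 ff 58.7
tilt [ 1.e-04 -3.e-04 -1.e+00] rows: d [ 0.003 -0.005  0.004] turn -0.0679069423389637
```

View pics/c3.png

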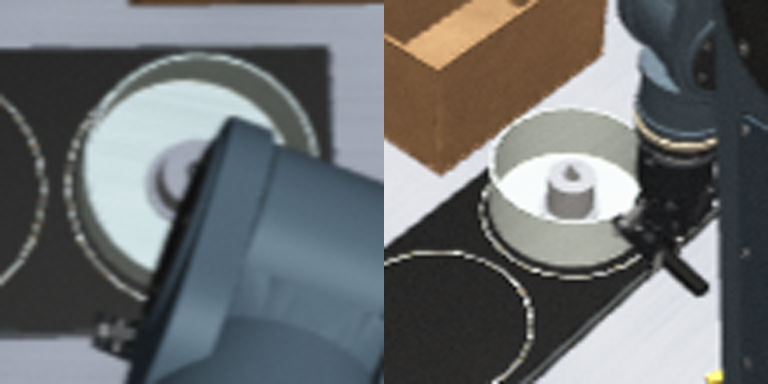

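Emit:
play_rows --steps '[{"dx": 0, "dy": 0, "dz": 0.004, "turn": 0}]'

```text
time_s: 6.85
position: [467.5, -182.6, 64.2]
orientation: [0.33, 3.124, -0.001]
force: [-3.7, -0.0, 8.2]
opening: 0.195
finger_force: 60.2
```

```bash
cat > r.py <<'E'
from h import *
import pickle,sys
from scipy.optimize import least_squares
def circ(Q,r,p0):
    s=least_squares(lambda p:np.hypot(*(Q-p).T)-r,p0,loss='soft_l1',f_scale=1);return s.x,np.median(abs(s.fun)),len(Q)
def measure(n,c,mk):
    W=pts(c);g=c['color'].max(-1).astype(int);X,Y,Z=W[...,0],W[...,1],W[...,2]
    d=np.hypot(X-mk[0],Y-mk[1])
    for r,lo,hi in((100,94,108),):
        vv,uu=np.nonzero((d>lo)&(d<hi)&(abs(Z-20)<6)&(g>90));Q=np.array([ray(c,a,b,20)[:2] for a,b in zip(uu,vv)])
        if len(Q)>20: print(n,'ring',*circ(Q,r,mk[:2]))
    # hub top: bright, z 75; dark bore inside
    m=(d<40)&(abs(Z-75)<4);q=W[m][:,:2].astype(np.float32)
    # outer edge of hub top: ray-cast contour on z=75
    M=m.astype(np.uint8);cs,_=cv2.findContours(M,0,1)
    if cs:
        k=max(cs,key=cv2.contourArea)[:,0];Q=np.array([ray(c,a,b,75)[:2] for a,b in k]);print(n,'hub',*circ(Q,26.5,Q.mean(0)))
    # rim top, z=95 outer edge
    m=(abs(Z-95)<4)&(d<105);vv,uu=np.nonzero(m);Q=np.array([ray(c,a,b,95)[:2] for a,b in zip(uu,vv)])
    if len(Q)>20: print(n,'rim',*circ(Q,89,mk[:2]))
if __name__=='__main__':
    t=sys.argv[1];mk=np.array([611.5,-216])
    for n in sys.argv[2:]: measure(n,pickle.load(open(n+t+'.pkl','rb')),mk)
E
python3 r.py 3 top side wrist
```

```text
top ring [ 613.29357649 -215.38166787] 1.5099099992204117 114
top hub [ 610.26240288 -216.56852989] 3.4507163593551624 40
top rim [ 611.58971696 -213.18186037] 0.990721798659493 119
side ring [ 610.50745987 -216.37299336] 1.4030619751214175 75
side hub [ 609.91269278 -211.17137005] 1.6620437875240803 33
side rim [ 609.73000833 -211.47196174] 1.5901663427285229 116
```

View pics/wrist3.png

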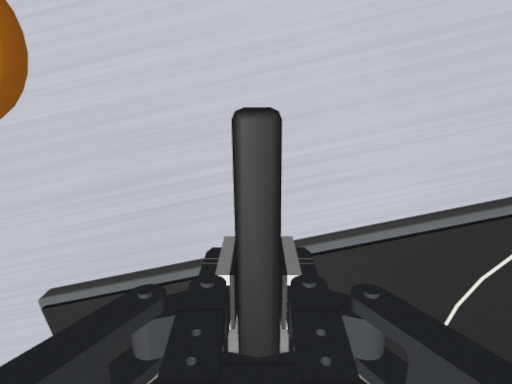

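The wrist view only shows the gripped handle at (257,110–350), with the hub hidden. I'll make a small correction, release, and look from above.

Emit:
play_rows --steps '[{"dx": -0.007, "dy": -0.014, "dz": -0.002, "turn": 0}, {"dx": -0.007, "dy": -0.013, "dz": 0, "turn": 0}, {"dx": 0, "dy": 0, "dz": 0, "turn": 0}]'

```text
time_s: 7.22
position: [468.3, -186.1, 64.2]
orientation: [-0.329, -3.124, -0.0]
force: [-2.6, 3.6, -0.2]
opening: 0.196
finger_force: 59.2
```

Emit:
play_rows --steps '[{"dx": 0, "dy": 0, "dz": 0, "turn": 0}, {"dx": 0, "dy": 0, "dz": 0, "turn": 0}, {"dx": 0, "dy": 0, "dz": 0, "turn": 0}, {"dx": 0, "dy": 0, "dz": -0.2, "turn": 0}, {"dx": 0, "dy": 0, "dz": -0.3, "turn": 0}, {"dx": 0, "dy": 0, "dz": -0.4, "turn": 0}, {"dx": 0, "dy": 0, "dz": -0.4, "turn": 0}, {"dx": 0.2, "dy": 0, "dz": -0.1, "turn": 0}, {"dx": 0, "dy": 0, "dz": 0, "turn": 0}]' --gripper 0.2

```text
time_s: 8.35
position: [444.7, -181.4, 233.5]
orientation: [0.33, 3.122, -0.001]
force: [1.4, -0.0, -0.2]
opening: 0.604
finger_force: 0.0
```

```bash
python3 -c "
from h import *
import pickle
go(467,-183.5,231,1.37)
for n in ('side','wrist'):
    c=camera(n);pickle.dump(c,open(n+'4.pkl','wb'));save(c,n+'4.png')"; python3 r.py 4 side wrist
```

```text
t 8.35 pos [ 444.7 -181.4  233.5] yaw 1.36 q [-0.39  0.17 -0.08  1.32 -0.   -0.18] F [ 1.4 -0.  -0.2] Tz [-0.04  0.02  0.03] open 0.604 ff 0.0
tilt [ 0.0021 -0.001  -1.    ] rows: d [-0.185  0.022  0.022] turn -0.06539287955890316
side ring [ 610.45200069 -216.34614984] 1.497247533002806 99
side hub [ 612.08941849 -212.98086651] 1.2668441752096449 35
side rim [ 610.73051556 -212.68313784] 1.769029946045876 147
wrist ring [ 611.32061988 -215.2213702 ] 0.8862288894909227 311
wrist hub [ 610.4258183  -215.02280854] 0.5691530819702422 142
wrist rim [ 610.59400556 -214.56824327] 2.2189448088796055 860
```

View pics/wrist4.png

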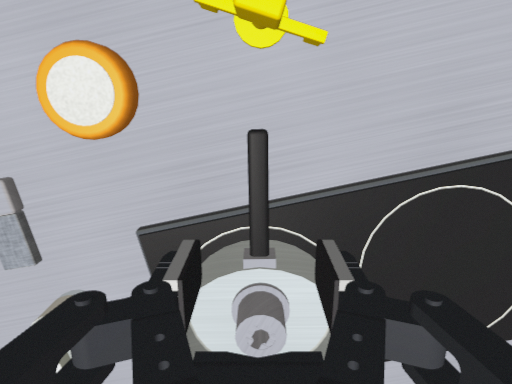

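The wrist view shows the pan, with its hub at (262,335), sitting inside the ring arc at (250,232). The wrist fit puts the pan within about 1 mm of centre. I'll move to the stirrer, which clears the overhead views for a second check.

```bash
python3 -c "
from h import *
go(480,300,260,1.10)"
```

```text
t 8.45 pos [ 445.1 -181.3  232. ] yaw 1.36 q [-0.39  0.17 -0.08  1.32 -0.   -0.18] F [-1.2 -0.3 -0.6] Tz [ 0.06 -0.05 -0.  ] open 0.598 ff 0.0
tilt [ 2.e-04 -1.e-04 -1.e+00] rows: d [ 0.553  3.983 -0.233] turn 1.735639702403473
```

Emit:
play_rows --steps '[{"dx": 0.04, "dy": 0.2, "dz": -0.02, "turn": 0}, {"dx": 0.05, "dy": 0.35, "dz": -0.02, "turn": 0}, {"dx": 0.05, "dy": 0.35, "dz": -0.02, "turn": 0}, {"dx": 0.05, "dy": 0.35, "dz": -0.02, "turn": 0}, {"dx": 0.05, "dy": 0.35, "dz": -0.02, "turn": 0}, {"dx": 0.05, "dy": 0.38, "dz": -0.02, "turn": 0}, {"dx": 0.05, "dy": 0.38, "dz": -0.02, "turn": 0}, {"dx": 0.05, "dy": 0.38, "dz": -0.02, "turn": 0}, {"dx": 0.05, "dy": 0.38, "dz": -0.02, "turn": 0}, {"dx": 0.05, "dy": 0.35, "dz": -0.02, "turn": 0}, {"dx": 0.05, "dy": 0.35, "dz": -0.02, "turn": 0}, {"dx": 0.01, "dy": 0.16, "dz": 0, "turn": 0}]' --gripper 0.5

```text
time_s: 9.95
position: [480.0, 301.9, 257.3]
orientation: [-0.327, -3.123, 0.001]
force: [0.1, -0.2, 0.9]
opening: 0.75
finger_force: 0.0
```

Emit:
play_rows --steps '[{"dx": 0, "dy": 0, "dz": 0, "turn": 0.9}, {"dx": 0, "dy": 0, "dz": 0, "turn": 0.84}, {"dx": 0, "dy": 0, "dz": 0, "turn": 0}]'

```text
time_s: 10.32
position: [480.1, 299.8, 257.6]
orientation: [-0.732, -3.054, 0.002]
force: [-0.7, -0.0, -0.4]
opening: 0.749
finger_force: 0.0
```

```bash
python3 -c "
from h import *
import pickle
go(480,300,260,1.10)
for n in ('top','side','wrist'):
    c=camera(n);pickle.dump(c,open(n+'5.pkl','wb'));save(c,n+'5.png')
    W=pts(c);s=(np.hypot(W[...,0]-512,W[...,1]-292)<30)&(W[...,2]>132)&(W[...,2]<150);q=W[s][:,:2].astype(np.float32)
    if len(q)>5: print(n,len(q),cv2.minAreaRect(q),np.median(W[s][:,2]))
c=pickle.load(open('top5.pkl','rb'));u,v=map(int,proj(c,[612,-215,50]));A=cv2.resize(c['color'][v-45:v+45,u-45:u+45],(384,384),interpolation=2)
c=pickle.load(open('wrist5.pkl','rb'));B=cv2.resize(c['color'],(512,384))
cv2.imwrite('pics/c5.png',cv2.resize(np.hstack([A,B]),(800,343))[...,::-1])
"; python3 r.py 5 top side
```

```text
t 10.32 pos [480.1 299.8 257.6] yaw 1.1 q [ 0.56  0.35  0.22  1.44 -0.    1.03] F [-0.7 -0.  -0.4] Tz [ 0.04 -0.02  0.06] open 0.749 ff 0.0
tilt [-1.2e-03 -8.0e-04 -1.0e+00] rows: d [ 0.002  0.001 -0.02 ] turn 0.0022287215132088534
top 100 ((513.1600341796875, 292.8330993652344), (24.523351669311523, 33.603965759277344), 67.96826171875) 141.26459613000895
side 87 ((510.8228454589844, 295.33660888671875), (23.49407386779785, 34.8648796081543), 62.548194885253906) 138.88050805020362
wrist 1180 ((510.3310241699219, 294.3885803222656), (23.88238525390625, 33.61314010620117), 63.06486511230469) 140.15915956910447
top ring [ 613.01845713 -215.20448875] 1.3336685072654575 170
top hub [ 614.26493606 -215.53764178] 0.9617093669972956 48
top rim [ 613.13899002 -215.64772629] 1.4185200999599203 209
side ring [ 610.35807402 -216.36355514] 1.5405330564828716 99
side hub [ 611.76907627 -212.37076271] 1.4530654302213222 35
side rim [ 610.94797074 -212.78161935] 1.5497996193560653 121
```

View pics/c5.png

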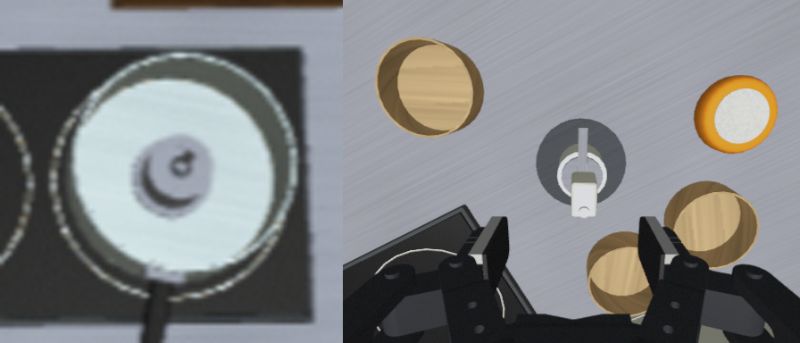

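In the top crop the pan sits concentric in the outer ring, within about 1 mm by the fits. In the wrist picture the nub is at about (584,210), on the far (+x) end of the block, so the key points along about -0.47 rad and yaw 1.10 is the right grasp.

```bash
python3 -c "
from h import *
from r import circ
import pickle
for n in('top5','side5','wrist4'):
    c=pickle.load(open(n+'.pkl','rb'));W=pts(c);X,Y,Z=W[...,0],W[...,1],W[...,2];d=np.hypot(X-611,Y+215)
    for nm,m,r in(('hubside',(d<31)&(Z>34)&(Z<68),27),('wall',(d>82)&(d<98)&(Z>35)&(Z<90),None)):
        Q=W[m][:,:2]
        if len(Q)<15: continue
        if r: print(n,nm,*circ(Q,r,np.array([611.,-215])))
        else:
            b=np.degrees(np.arctan2(Y[m]+215,X[m]-611));print(n,nm,len(Q),'r by bearing',[(int(k),round(float(np.median(d[m][abs(b-k)<20])),1),int((abs(b-k)<20).sum())) for k in range(-160,181,40) if (abs(b-k)<20).sum()>5])
go(511,294,100,1.10)"
```

```text
top5 hubside [ 613.54872362 -215.68681373] 1.3583831035279754 70
top5 wall 510 r by bearing [(-160, 86.9, 20), (-120, 86.3, 32), (-80, 88.3, 93), (-40, 89.7, 109), (0, 89.7, 86), (40, 88.6, 35), (80, 88.7, 27), (120, 87.2, 60), (160, 86.6, 48)]
side5 hubside [ 612.97119789 -214.62657011] 0.9610499075292047 99
side5 wall 862 r by bearing [(-160, 87.5, 23), (-120, 85.6, 67), (-80, 86.4, 122), (-40, 87.8, 136), (0, 88.6, 109), (40, 89.8, 19), (80, 90.3, 105), (120, 89.6, 166), (160, 88.9, 115)]
wrist4 hubside [ 612.10150935 -215.28039691] 0.36806423300288493 976
wrist4 wall 2332 r by bearing [(-160, 88.6, 928), (-80, 87.2, 171), (40, 86.9, 87), (120, 88.6, 279), (160, 88.7, 867)]
t 10.47 pos [480.1 299.6 258.2] yaw 1.102 q [0.56 0.35 0.22 1.44 0.   1.03] F [ 0.3 -0.3  0.8] Tz [ 0.01  0.01 -0.03] open 0.749 ff 0.0
tilt [-6.e-04 -3.e-04 -1.e+00] rows: d [-0.251  0.075  1.318] turn 0.013856583717976417
```

Emit:
play_rows --steps '[{"dx": -0.1, "dy": 0.02, "dz": 0.0, "turn": 0}, {"dx": -0.1, "dy": 0.02, "dz": 0.1, "turn": 0}, {"dx": 0, "dy": 0, "dz": 0.1, "turn": 0}, {"dx": 0, "dy": 0, "dz": 0, "turn": 0}]'

```text
time_s: 10.98
position: [503.1, 292.5, 233.1]
orientation: [-0.733, -3.053, 0.003]
force: [-0.6, -0.6, -0.4]
opening: 0.754
finger_force: 0.0
```

```bash
python3 -c "
from h import *
go(511,294,100,1.10)"
```

```text
t 10.97 pos [503.1 292.5 233.1] yaw 1.099 q [0.53 0.39 0.21 1.39 0.   1.  ] F [-0.6 -0.6 -0.4] Tz [-0.01  0.02 -0.03] open 0.754 ff 0.0
tilt [-0.0023 -0.0012 -1.    ] rows: d [-0.055  0.043  1.109] turn -0.0045737611809955805
```

Emit:
play_rows --steps '[{"dx": -0.05, "dy": 0.04, "dz": 0.1, "turn": 0}, {"dx": 0, "dy": 0, "dz": 0.3, "turn": 0}, {"dx": 0, "dy": 0, "dz": 0.3, "turn": 0}, {"dx": 0, "dy": 0, "dz": 0.25, "turn": 0}, {"dx": 0, "dy": 0, "dz": 0.15, "turn": 0}, {"dx": 0, "dy": 0, "dz": 0, "turn": 0}]'

```text
time_s: 11.72
position: [510.5, 294.2, 101.2]
orientation: [-0.733, -3.053, 0.003]
force: [1.2, 0.5, 0.6]
opening: 0.747
finger_force: 0.0
```

Emit:
play_rows --steps '[{"dx": 0, "dy": 0, "dz": 0, "turn": 0}, {"dx": 0, "dy": 0, "dz": 0, "turn": 0}, {"dx": 0, "dy": 0, "dz": 0, "turn": 0}, {"dx": 0, "dy": 0, "dz": 0, "turn": 0}, {"dx": 0, "dy": 0, "dz": 0, "turn": 0}]' --gripper -1

```text
time_s: 12.35
position: [511.7, 294.8, 103.6]
orientation: [0.733, 3.054, 0.002]
force: [-1.6, -0.3, 6.2]
opening: 0.276
finger_force: 59.2
```

```bash
python3 -c "
from h import *
go(511,294,240,1.10)"
```

```text
t 12.35 pos [511.7 294.8 103.6] yaw 1.099 q [ 0.52  0.45 -0.03  1.09 -0.    0.99] F [-1.6 -0.3  6.2] Tz [-0.15  0.18  0.06] open 0.276 ff 59.2
tilt [ 1.4e-03  7.0e-04 -1.0e+00] rows: d [ 1.000e-03 -7.000e-03 -1.136e+00] turn -0.0034657580801026695
```

Emit:
play_rows --steps '[{"dx": 0, "dy": 0, "dz": -0.1, "turn": 0}, {"dx": 0, "dy": 0, "dz": -0.25, "turn": 0}, {"dx": 0, "dy": 0, "dz": -0.3, "turn": 0}, {"dx": 0, "dy": 0, "dz": -0.3, "turn": 0}, {"dx": 0, "dy": 0, "dz": -0.2, "turn": 0}, {"dx": 0, "dy": 0, "dz": 0, "turn": 0}, {"dx": 0, "dy": 0, "dz": 0, "turn": 0}]'

```text
time_s: 13.22
position: [510.9, 294.4, 239.7]
orientation: [-0.733, -3.054, 0.001]
force: [0.5, -0.1, -2.8]
opening: 0.278
finger_force: 59.5
```

```bash
python3 -c "
from h import *
import pickle
for n in ('top','side'):
    c=camera(n);pickle.dump(c,open(n+'6.pkl','wb'));save(c,n+'6.png')
    W=pts(c)
go(612,-215.2,240,0.98)"
```

```text
t 13.32 pos [510.7 294.3 239.4] yaw 1.1 q [0.52 0.41 0.25 1.42 0.   0.99] F [ 0.  -0.2 -2.8] Tz [-0.02 -0.02  0.02] open 0.274 ff 59.5
tilt [-0.0017 -0.001  -1.    ] rows: d [-2.68e+00 -3.40e+00 -2.00e-03] turn 0.7969858921587303
```

Emit:
play_rows --steps '[{"dx": -0.12, "dy": -0.15, "dz": 0, "turn": 0}, {"dx": -0.24, "dy": -0.3, "dz": 0, "turn": 0}, {"dx": -0.24, "dy": -0.3, "dz": 0, "turn": 0}, {"dx": -0.24, "dy": -0.3, "dz": 0, "turn": 0}, {"dx": -0.24, "dy": -0.3, "dz": 0, "turn": 0}, {"dx": -0.24, "dy": -0.3, "dz": 0, "turn": 0}, {"dx": -0.24, "dy": -0.3, "dz": 0, "turn": 0}, {"dx": -0.24, "dy": -0.3, "dz": 0, "turn": 0}, {"dx": -0.24, "dy": -0.3, "dz": 0, "turn": 0}, {"dx": -0.24, "dy": -0.3, "dz": 0, "turn": 0}, {"dx": -0.24, "dy": -0.3, "dz": 0, "turn": 0}, {"dx": -0.16, "dy": -0.25, "dz": 0, "turn": 0}]'

```text
time_s: 14.82
position: [612.2, -216.7, 239.3]
orientation: [-0.734, -3.053, -0.0]
force: [1.1, 0.4, -3.3]
opening: 0.275
finger_force: 59.4
```

```bash
python3 -c "
from h import *
import pickle
c=pickle.load(open('wrist4.pkl','rb'));g=c['color'].max(-1).astype(int)
vv,uu=np.mgrid[320:356,238:288];Q=np.array([ray(c,a,b,75)[:2] for a,b in zip(uu.ravel(),vv.ravel())]);G=g[320:356,238:288].ravel()
d=np.hypot(*(Q-[612,-215.2]).T);print(np.percentile(G[d<24],[5,20,50,90]))
D=Q[(d<19)&(G<np.percentile(G[d<24],60)-35)];print(len(D),D.mean(0))
# bore centre: circle r 8.5 maximising dark count
best=max(((np.sum(np.hypot(*(D-[x,y]).T)<8.5),x,y) for x in np.arange(606,619,.5) for y in np.arange(-222,-208,.5)));print(best)
r=D-np.array(best[1:]);k=np.hypot(*r.T)>9.5;print(k.sum(),r[k].mean(0),np.arctan2(*r[k].mean(0)[::-1]))
go(612,-215.2,240,0.98)"
```

```text
[102. 173. 190. 192.]
238 [ 614.31406676 -216.54614596]
(np.int64(177), np.float64(612.5), np.float64(-215.0))
43 [ 9.6711223  -7.60387823] -0.6662977179131729
t 14.82 pos [ 612.2 -216.7  239.3] yaw 1.099 q [-0.34  0.55  0.47  1.5  -0.    0.13] F [ 1.1  0.4 -3.3] Tz [0.   0.03 0.07] open 0.275 ff 59.4
tilt [-1.7e-03  5.0e-04 -1.0e+00] rows: d [ 0.007  0.011 -0.006] turn 0.7919683780496634
```

Emit:
play_rows --steps '[{"dx": 0.005, "dy": 0.013, "dz": 0, "turn": 0.6}, {"dx": 0, "dy": 0, "dz": 0.2, "turn": 0.46}, {"dx": 0, "dy": 0, "dz": 0.25, "turn": 0}, {"dx": 0, "dy": 0, "dz": 0.12, "turn": 0}, {"dx": 0, "dy": 0, "dz": 0, "turn": 0}, {"dx": 0, "dy": 0, "dz": 0, "turn": 0}]'

```text
time_s: 15.58
position: [613.0, -213.5, 173.3]
orientation: [0.973, 2.986, -0.0]
force: [0.9, -0.2, -2.1]
opening: 0.272
finger_force: 59.6
```

```bash
python3 -c "
from h import *
import pickle
A=[]
for n in ('side','top'):
    c=camera(n);pickle.dump(c,open(n+'7.pkl','wb'))
    u,v=map(int,proj(c,[612,-215,90]));A.append(cv2.resize(c['color'][v-36:v+36,u-36:u+36],(400,400),interpolation=2))
cv2.imwrite('pics/c7.png',np.hstack(A)[...,::-1])
go(612.3,-215.1,150,0.94)"
```

```text
t 15.68 pos [ 613.2 -213.5  173.4] yaw 0.941 q [-0.34  0.54  0.3   1.32 -0.    0.3 ] F [-0.7 -0.3 -1.9] Tz [0.   0.04 0.03] open 0.273 ff 59.6
tilt [ 1.6e-03 -6.0e-04 -1.0e+00] rows: d [-0.001 -0.015  0.195] turn 0.0036775694134612755
```

View pics/c7.png

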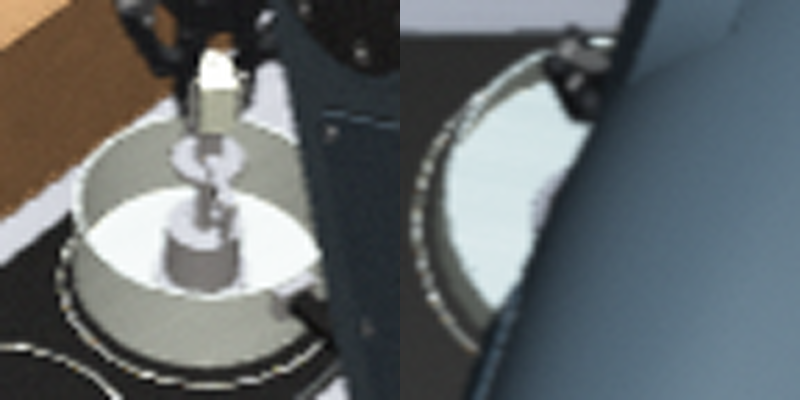

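The side crop shows the stirrer's shaft at about (210,190), directly over the hub's middle. I'll lower it gently.

Emit:
play_rows --steps '[{"dx": 0, "dy": -0.014, "dz": 0.04, "turn": 0}, {"dx": 0, "dy": 0, "dz": 0.05, "turn": 0}, {"dx": 0, "dy": 0, "dz": 0.05, "turn": 0}, {"dx": 0, "dy": 0, "dz": 0, "turn": 0}]'

```text
time_s: 16.18
position: [611.6, -214.6, 154.9]
orientation: [-0.974, -2.986, -0.0]
force: [1.7, 0.2, -3.9]
opening: 0.274
finger_force: 59.5
```

Emit:
play_rows --steps '[{"dx": 0, "dy": 0, "dz": 0.03, "turn": 0}, {"dx": 0, "dy": 0, "dz": 0.03, "turn": 0}, {"dx": 0, "dy": 0, "dz": 0, "turn": 0}]'

```text
time_s: 16.55
position: [611.6, -214.6, 148.0]
orientation: [-0.974, -2.987, -0.0]
force: [1.9, 0.7, -4.1]
opening: 0.27
finger_force: 59.5
```

```bash
python3 -c "
from h import *
go(612.3,-215.1,126,0.94)"
```

```text
t 16.55 pos [ 611.6 -214.6  148. ] yaw 0.941 q [-0.34  0.55  0.24  1.27  0.    0.29] F [ 1.9  0.7 -4.1] Tz [ 0.14 -0.63  0.  ] open 0.27 ff 59.5
tilt [-1.e-04  2.e-04 -1.e+00] rows: d [-0.007 -0.     0.183] turn 0.003552127223092801
```

Emit:
play_rows --steps '[{"dx": 0, "dy": 0, "dz": 0.02, "turn": 0}, {"dx": 0, "dy": 0, "dz": 0.02, "turn": 0}, {"dx": 0, "dy": 0, "dz": 0.02, "turn": 0}, {"dx": 0, "dy": 0, "dz": 0, "turn": 0}]'

```text
time_s: 17.05
position: [611.6, -214.7, 140.8]
orientation: [-0.974, -2.987, -0.0]
force: [2.5, 0.3, -4.0]
opening: 0.277
finger_force: 59.5
```

```bash
python3 -c "
from h import *
go(612.3,-215.1,126,0.94)"
```

```text
t 17.05 pos [ 611.6 -214.7  140.8] yaw 0.94 q [-0.34  0.55  0.23  1.25  0.    0.29] F [ 2.5  0.3 -4. ] Tz [ 0.17 -0.7   0.01] open 0.277 ff 59.5
tilt [-1.e-04  1.e-04 -1.e+00] rows: d [-0.007  0.     0.124] turn 0.003267394498802645
```

Emit:
play_rows --steps '[{"dx": -0.003, "dy": 0, "dz": 0.03, "turn": 0}, {"dx": 0, "dy": 0, "dz": 0.03, "turn": 0}, {"dx": 0, "dy": 0, "dz": 0.03, "turn": 0}, {"dx": 0, "dy": 0, "dz": 0.02, "turn": 0}, {"dx": 0, "dy": 0, "dz": 0, "turn": 0}]'

```text
time_s: 17.68
position: [611.8, -214.8, 127.6]
orientation: [-0.974, -2.987, -0.0]
force: [1.2, 1.7, -3.3]
opening: 0.279
finger_force: 59.6
```

Emit:
play_rows --steps '[{"dx": 0, "dy": 0, "dz": 0.02, "turn": 0}, {"dx": 0, "dy": 0, "dz": 0.02, "turn": 0}, {"dx": 0, "dy": 0, "dz": 0.02, "turn": 0}, {"dx": 0, "dy": 0, "dz": 0, "turn": 0}]'

```text
time_s: 18.18
position: [612.1, -215.0, 121.0]
orientation: [0.974, 2.986, -0.0]
force: [1.0, 2.1, 5.6]
opening: 0.273
finger_force: 61.0
```

```bash
python3 -c "
from h import *
go(612.3,-215.1,118,0.94)"
```

```text
t 18.18 pos [ 612.1 -215.   121. ] yaw 0.94 q [-0.34  0.56  0.19  1.2   0.    0.29] F [1.  2.1 5.6] Tz [0.44 0.11 0.01] open 0.273 ff 61.0
tilt [ 7.e-04 -2.e-04 -1.e+00] rows: d [-0.002  0.     0.025] turn 0.003315961064013588
```

The spring is engaged. I'll press on in small steps until the collar stops it.

Emit:
play_rows --steps '[{"dx": 0, "dy": 0, "dz": 0.015, "turn": 0}, {"dx": 0, "dy": 0, "dz": 0.015, "turn": 0}, {"dx": 0, "dy": 0, "dz": 0, "turn": 0}]'

```text
time_s: 18.55
position: [612.3, -215.1, 118.6]
orientation: [0.973, 2.985, -0.0]
force: [-4.6, 2.6, 17.5]
opening: 0.275
finger_force: 62.5
```

Emit:
play_rows --steps '[{"dx": 0, "dy": 0, "dz": 0.01, "turn": 0}, {"dx": 0, "dy": 0, "dz": 0, "turn": 0}]'

```text
time_s: 18.8
position: [612.4, -215.1, 118.5]
orientation: [0.973, 2.984, -0.0]
force: [-9.8, 4.4, 30.2]
opening: 0.272
finger_force: 64.4
```

Emit:
play_rows --steps '[{"dx": 0, "dy": 0, "dz": -0.005, "turn": 0}, {"dx": 0, "dy": 0, "dz": 0, "turn": 0}, {"dx": 0, "dy": 0, "dz": 0, "turn": 0}]'

```text
time_s: 19.18
position: [612.3, -215.1, 118.6]
orientation: [0.973, 2.985, -0.0]
force: [-6.2, 3.6, 23.9]
opening: 0.273
finger_force: 63.2
```

```bash
python3 -c "
from h import *
import pickle
c=camera('side');pickle.dump(c,open('side8.pkl','wb'));u,v=map(int,proj(c,[612,-215,90]))
cv2.imwrite('pics/c8.png',cv2.resize(c['color'][v-45:v+45,u-45:u+45],(540,540),interpolation=2)[...,::-1])
W=pts(c);m=(np.hypot(W[...,0]-612,W[...,1]+215)<30)&(W[...,2]<95);
print(np.histogram(W[m][:,2],bins=range(25,96,5)))
go(612.3,-215.1,118,0.94)"; python3 r.py 8 side
```

```text
(array([ 3, 12, 13, 11, 10, 12,  9,  9,  9, 17, 31, 38, 11, 11]), array([25, 30, 35, 40, 45, 50, 55, 60, 65, 70, 75, 80, 85, 90, 95]))
t 19.23 pos [ 612.3 -215.1  118.5] yaw 0.94 q [-0.34  0.56  0.19  1.19 -0.    0.29] F [-7.2  4.  23.4] Tz [ 0.96  1.58 -0.04] open 0.273 ff 63.2
tilt [ 2.3e-03 -9.0e-04 -1.0e+00] rows: d [ 0.    -0.     0.005] turn 0.002764214858312168
side ring [ 610.25017428 -216.45591527] 1.391566529402624 77
side hub [ 608.88333191 -215.26796118] 2.805727784263791 23
side rim [ 611.45407839 -214.04747391] 1.835777679867654 108
```

View pics/c8.png

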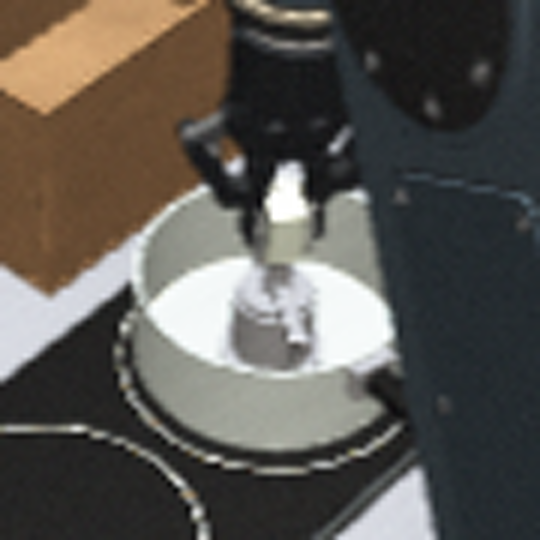

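The crop shows the collar flush on the hub at about (273,300), with the pan inside the outer ring. The grip is still holding it down at about 24 N, so I'm handing in.

```bash
python3 -c "
from station import *
print(job_done())"
```

```text
the job is handed in; nothing more can be done
None
```

I handed the job in at about 19 s with the pan slid onto the three-ring mark (centred to about 1–2 mm) and the stirrer keyed in and held home, its collar on the hub at about 24 N; the verdict was not reported back.

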